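# Open the push-and-turn safety cap of the type-wash can

## Robot

A 6-joint arm with a two-finger parallel gripper is mounted at the origin on the work surface. World frame = base frame: x ahead of the robot, y to its left, z up, the work surface at z = 0. Lengths are in m, angles in rad, forces in N, time in s.
With the tool pointing down it reaches from about 0.3 to 0.875 m from the base axis. Payload 6.4 kg.
Tool frame: the origin (TCP) lies on the front face of the gripper's body, between the roots of the fingers; the fingertips stand 73 mm ahead of it and the grasp point (between the pads) lies ctrl.pinch_z ahead of it (ctrl.pinch_z is the distance from the TCP to the grasp point, in m); z points along the fingers, x is the direction in which the jaws open and shut, and the axes are right-handed (so a half turn about z gives the same grasp; the last joint's range is limited). The gripper opens to 85 mm and grips with 20 to 120 N. Pads are 22 mm wide; open, the fingers measure 114 mm over their backs; the gripper's body (76 mm by 85 mm) begins 54 mm behind the grasp point. The pads swing forward as they close: fully open they stand 13 mm farther back than shut.
Start: joints at [1.064, 0.181, 1.607, -0, 1.354, -0.206], TCP at [0.17, 0.549, 0.304] pointing down, gripper open.
Joint ranges: [-2.99, 2.99], [-0.89, 2.07], [0.3, 2.58], [-1.14, 4.28], [0, 2.63], [-3.12, 3.12]. Speed limits (rad/s): [2.57, 2.57, 3.01, 3.14, 3.14, 3.14].

## Interface

Orientations are given as a unit quaternion [w, x, y, z].
In Python, from bench import ctrl gives the robot as it stands.
- The arm moves only by the tool move_arm, never from a script. Its argument "rows" is text: rows parted by semicolons, each of 7 numbers parted by spaces: the shift along the tool's x, y, z in cm, then the turn, a rotation vector about the tool's x, y, z in degrees, then the opening, from 0 (shut) to 1 (fully open). In form: x y z rx ry rz grip; .... A call has 1 to 20 rows; each row shifts and turns the commanded pose from where the row before left it, along the tool's axes as they then stand; what a row does not reach is not made up. A row lasts 1/10 s, in which the tool goes at most 50 mm and 8.59 degrees, less where a joint would pass 70% of its speed; a pose out of reach is approached as far as the arm can. A call with a gripper value outside its range is refused whole. The fingers move at their own pace and stop on an object; the grip force is fixed at half the most. Time passes only in rows, so rows that do not move let the fingers close. It gives the time, the measured TCP pose, the force and the opening at its end, in the units of the state.
- ctrl.get_obs(): the state, without advancing time (a new reading comes with each control period).
- ctrl.camera(name): name is "side" or "top" or "wrist"; returns a dict with "color" (384x512x3 uint8, blue, green, red), "fx", "fy", "cx", "cy" (pixels), "rvec" (rotation vector, rad) and "tvec" (3), from world to camera coordinates, as OpenCV has them. Camera axes: x right, y down, z forward; pixel columns grow to the right and rows downward; lengths in m; the calibration is good to about 2 mm. The wrist camera is an equidistant fisheye: a pixel r from the principal point sees the ray r / f radians off the axis. A picture is of the moment at which its call begins. There is no depth.
- ctrl.hand_in(): hands the job in, once; it reports no verdict.
Trained networks look in the newest picture that a camera, given by its name, has taken for a name from the list of things; names that differ only in an ending like _2 or _b are one class to them, and where a whole thing is asked for, a point or a joint stands for the part that bears it (a point fixed in the world has none). Each returns a list of dicts, best first, with "confidence" (0 to 1); they miss things now and then, are a little off and sometimes report something else, mostly with a low value. They report only what shows in the picture. A call takes as long as a camera call. They do not tell look-alikes from the thing itself.
- ctrl.look_for(camera, query): "bbox" ([left, top, right, bottom] in pixels, round what is visible of it).
- ctrl.trace(camera, query): "region" (384x512 bool, what is visible of it) and "bbox" ([left, top, right, bottom] in pixels, round what is visible of it).
The state is a dict: "time_s": time; "q": joint angles; "dq": joint speeds; "joint_efforts": joint torques, N m; "eef_pos": TCP position; "eef_rot": TCP orientation; "wrist_force": force on the tool from outside, world axes, zero at the start; "torque": the same for the moment, N m; "opening": opening from 0.0 (shut) to 1.0 (fully open).
Only numpy, scipy, OpenCV 4.12 (cv2) and the standard library are available. Lean on these libraries where they do the work, as an engineer would, in place of code of your own. Each camera call takes 0.05 s, during which the arm holds its last target.

## Task

Open the type-wash can: push its barred safety cap down against the spring, keep it down and turn it anticlockwise until you feel it reach its stop, without forcing it there, then lift it off without wrenching (it must come freely). Set the cap down, not dropped, upright on its rim inside the shallow steel tray, let go, and leave the other things on the bench where they are.

Things in the scene. Friction and masses are not known exactly. Their poses are not given: they have to be found in the camera images.
- cap_center (a point): Centre of the black safety cap on the wash can; z up along its axis, x along its grip bar. Ribbed skirt 58 mm across, lower rim 25.5 mm below this point, flat shoulder 0.5 mm below it. On the shoulder stands a grip bar 46 mm long (x), 12 mm thick (y), its top 25.5 mm above this point. About 90 g.
- cap: The same cap, origin at the centre of its lower rim, same axes. Two lugs inside it hook under the neck. The spring holds it up with 6 N; pressed, it goes down up to 8 mm at 1.2 N per mm more (12 N at 5 mm, 15.5 N at 8 mm, then a hard end). It turns only while at least 5.5 mm down (6 to 7.5 is good): the first 30 degrees pass lock teeth.
- neck (a point): Centre of the neck's top, hidden under the cap, 150 mm above the can's foot. The cap unscrews anticlockwise from above (yaw grows) to a firm stop, hidden, different each time, 0.65 to 1.5 rad on: felt as a twisting moment of 0.3 N m or more (running free under 0.15). There the lugs are in their exits with 0.16 rad of play back: ease back 0.06 rad and lift; turned less it stays hooked.
- can: Bare metal wash can with a brown paper band, diameter 90 mm, shoulder at 113 to 126 mm height; screwed to the table by a square dark foot plate 120 x 120 mm. Origin at the centre of the foot's underside, z up. The locked cap's centre is 163 mm above it, the cap's highest point 189 mm. Forces between cap and can count spring, neck and stop together.
- tray: Shallow open square steel tray, 150 x 150 mm outside, walls 4 mm thick and 16 mm high, floor 4 mm thick, fixed on the table. Origin at the centre of its underside, z up.
- stick: Bystander: steel composing stick (flat three-sided tray 190 x 50 x 17 mm, brass slide); to be left alone. Origin at its underside.
- tin: Bystander: closed ink tin, diameter 72, height 50 mm; to be left alone. Origin at its underside.
- oil: Bystander: amber bottle with a plain round cap, diameter 52, height 130 mm; to be left alone. Origin at its underside.
- knife: Bystander: ink knife (spatula) lying flat; to be left alone. Origin at its underside.
- planer: Bystander: wooden planer block 90 x 75 x 45 mm; to be left alone. Origin at its underside.
- brayer: Bystander: rubber ink roller 100 mm wide with a wooden handle, lying; to be left alone. Origin at its underside.
- furniture: Bystander: wooden spacing block 120 x 50 x 20 mm; to be left alone. Origin at its underside.
- jar: Bystander: jar with a steel lid, diameter 60, height 75 mm; to be left alone. Origin at its underside.
There are look-alikes about, which are no part of the job. There is more than one size of the can; the job needs the largest.

How it is judged:
By the outcome, as a careful person would: the job done as asked, in the order asked, and still so for the second after the job is handed in, with the robot touching nothing.
It also fails if it takes over 69 s, if anything falls off the work surface, if the arm or the gripper's body presses on something with over 40 N, if the wrist force passes 120 N, or if a joint passes its speed limit or range.

## Working session

There is one attempt and no reset: what is moved stays moved. The work goes in short steps, Python scripts to look and compute and a tool call to move; the robot and the scene stay as the last step left them, time stands still between calls to the robot, and variables do not carry over. Pictures are saved under pics/ and viewed, and the job is handed in when it is done.

Besides the shell and the picture viewer there is one more tool, called after "Request:" in YAML: its name, and indented under it one key for each argument. move_arm: Moves the arm, as the interface text tells. Its arguments: {"type":"object","properties":{"rows":{"type":"string"}},"required":["rows"]}

```bash
mkdir -p pics; ls
python3 - <<'E'
from bench import ctrl
import cv2
print(ctrl.get_obs(), ctrl.pinch_z)
for n in ["side","top","wrist"]:
    c=ctrl.camera(n); cv2.imwrite(f"pics/{n}0.png",c["color"])
    print(n,{k:v for k,v in c.items() if k!="color"})
    for q in ["cap_center","can","tray","cap"]:
        print(q,[(d["bbox"],round(d["confidence"],2)) for d in ctrl.look_for(n,q)])
E
```

```text
pics
{'time_s': 0.0, 'q': array([ 1.06366769e+00,  1.81567399e-01,  1.60797917e+00,  3.00728493e-06,
        1.35381476e+00, -2.06269928e-01]), 'dq': array([ 0.00127871, -0.00052882,  0.00364565, -0.00039792, -0.00082002,
       -0.00088307]), 'joint_efforts': array([ 3.24807807e-06, -4.44875729e+01, -3.51327002e+01, -4.13223352e-04,
        9.12368327e-03,  1.58577177e-05]), 'eef_pos': array([0.17015391, 0.54880869, 0.30298316]), 'eef_rot': array([ 3.66273886e-04,  8.05090075e-01,  5.93151911e-01, -8.04923590e-04]), 'wrist_force': array([ 0.25445815, -0.04504785, -0.34974281]), 'torque': array([-0.02901894,  0.01060839, -0.03566869]), 'opening': 0.9989095298740757} 0.0539
side {'fx': 383.7640281745315, 'fy': 383.7640281745315, 'cx': 254.1021073580175, 'cy': 188.78671143630632, 'rvec': array([ 2.34934804, -0.54680368,  0.22773995]), 'tvec': array([-0.45875043,  0.21485742,  0.99141163])}
cap_center [([266.8, 204.6, 295.4, 231.9], 0.74), ([317.2, 191.8, 358.6, 223.7], 0.21)]
can [([188.9, 282.8, 239.2, 337.4], 0.97), ([188.4, 218.3, 231.9, 265.9], 0.76), ([252.5, 222.0, 308.1, 282.4],
[... 350 characters left out ...]
.04273114,  0.52505077,  0.99126418])}
cap_center [([291.8, 193.1, 317.8, 213.1], 0.89), ([276.6, 183.5, 320.0, 226.9], 0.38)]
can [([309.5, 265.7, 345.6, 302.0], 0.93), ([246.9, 247.1, 277.9, 279.0], 0.88), ([276.2, 181.4, 319.9, 225.3], 0.64), ([153.4, 157.7, 204.7, 213.1], 0.62)]
tray [([153.0, 156.9, 203.6, 211.7], 0.83), ([157.4, 112.0, 178.5, 152.0], 0.31)]
cap [([294.9, 189.8, 319.2, 209.8], 0.74)]
wrist {'fx': 297.3186396354542, 'fy': 297.3186396354542, 'cx': 254.29031556279978, 'cy': 196.07558568064692, 'rvec': array([-2.33664375, -1.72189486, -0.24726402]), 'tvec': array([-0.57437063, -0.03619968,  0.37668624])}
cap_center []
can []
tray [([94.0, 372.6, 124.1, 383.6], 0.49)]
cap []
```

Run:
```python
import cv2,numpy as np
for n in ["side","top"]:
    c=cv2.imread(f"pics/{n}0.png"); cv2.imwrite(f"pics/{n}0b.png",cv2.resize(c,(800,600),interpolation=cv2.INTER_CUBIC))
```

```text
(no output)
```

View pics/side0b.png

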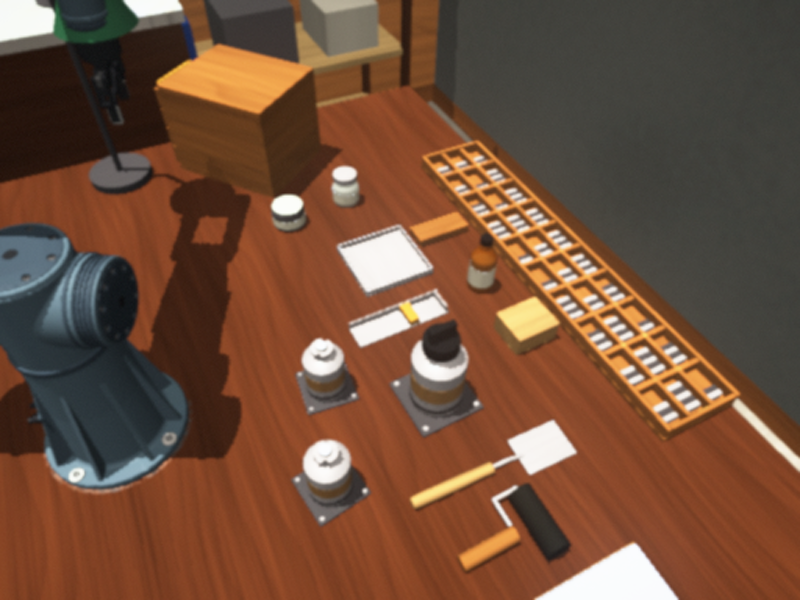

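View pics/top0b.png

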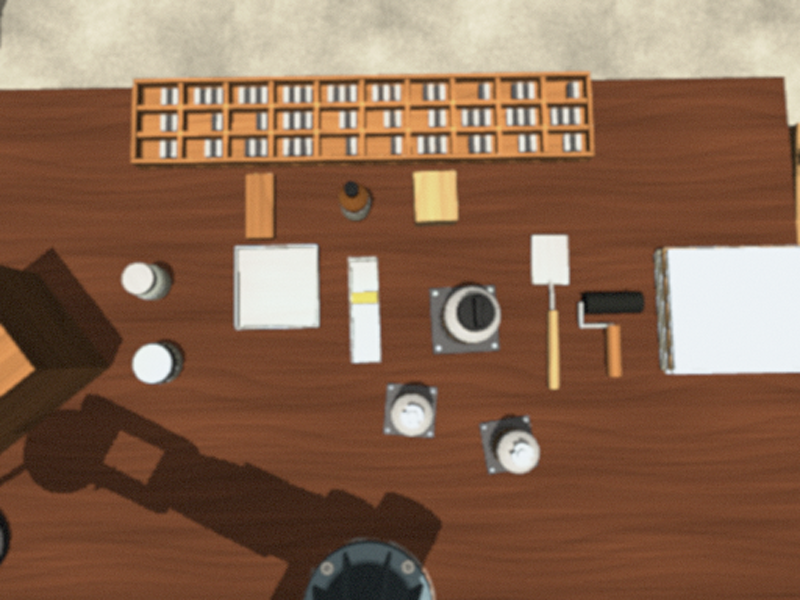

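Candidates, as pixels in the 800×600 top picture: the large can with the black barred cap at (472,313), a small can with a white knob at (411,412), and a small can with a white knob at (517,450). The other dark or round lids are the oil bottle at (352,195) and the jar and tin at (145,280) and (155,362). I choose (472,313), the largest can and the only one with a black barred cap. The tray is at (277,286). Next I'll check this in a close crop and localise both.

```bash
cat > h.py <<'E'
import cv2,numpy as np
from bench import ctrl
def ray(c,uv):
    R,_=cv2.Rodrigues(c["rvec"]); o=-R.T@c["tvec"]
    d=np.array([(uv[0]-c["cx"])/c["fx"],(uv[1]-c["cy"])/c["fy"],1.0]); return o,R.T@d
def onz(c,uv,z):
    o,d=ray(c,uv); return (o+d*(z-o[2])/d[2])
def proj(c,P):
    K=np.array([[c["fx"],0,c["cx"]],[0,c["fy"],c["cy"]],[0,0,1.]])
    return cv2.projectPoints(np.atleast_2d(np.asarray(P,float)),c["rvec"],c["tvec"],K,None)[0][:,0]
E
python3 - <<'E'
from h import *
ims=[]
C={}
for n,ct in [("top",(302,200)),("side",(282,225))]:
    c=ctrl.camera(n);C[n]=c
    x,y=ct; im=c["color"][y-40:y+40,x-40:x+40]; ims.append(cv2.resize(im,(400,400),interpolation=cv2.INTER_CUBIC))
    for q in ["cap","can","tray"]:
        for t in ctrl.trace(n,q)[:4]:
            r=t["region"]; ys,xs=np.nonzero(r); (rc,sz,a)=cv2.minAreaRect(np.c_[xs,ys].astype(np.float32))
            print(n,q,round(t["confidence"],2),t["bbox"],"centroid",xs.mean().round(1),ys.mean().round(1),"rect",np.round(rc,1),np.round(sz,1),round(a,1),"z.163",onz(C[n],(xs.mean(),ys.mean()),.163).round(4),"z16mm",onz(C[n],rc,.016).round(4))
            if q=="tray": print(np.array([onz(c,p,.016) for p in cv2.boxPoints((rc,sz,a))]).round(3))
cv2.imwrite("pics/crop1.png",np.hstack(ims))
E
```

```text
top cap 0.72 [294.7, 190.7, 319.2, 211.8] centroid 304.5 199.8 rect [304.5 200. ] [24. 25.] 90.0 z.163 [ 0.4988 -0.181   0.163 ] z16mm [ 0.5097 -0.2028  0.016 ]
top can 0.8 [308.7, 264.6, 344.0, 303.4] centroid 325.8 284.8 rect [326.5 285.4] [36.9 34.6] 79.7 z.163 [ 0.2974 -0.2253  0.163 ] z16mm [ 0.2736 -0.2564  0.016 ]
top can 0.66 [276.7, 182.4, 320.0, 227.1] centroid 294.0 206.0 rect [297.4 204.1] [42.3 43.4] 86.8 z.163 [ 0.484  -0.1555  0.163 ] z16mm [ 0.4984 -0.1827  0.016 ]
top can 0.58 [370.0, 190.6, 408.7, 240.6] centroid 390.9 204.2 rect [391.5 213.5] [53. 41.] 90.0 z.163 [ 0.4849 -0.3879  0.163 ] z16mm [ 0.4682 -0.4449  0.016 ]
top can 0.57 [249.1, 246.5, 279.3, 279.3] centroid 262.4 262.3 rect [262.4 262.3] [32.2 33.1] 4.1 z.163 [ 0.352  -0.0772  0.163 ] z16mm [ 0.3388 -0.0816  0.016 ]
top tray 0.92 [149.5, 155.2, 203.2, 211.7] centroid 177.0 183.3 rect [177. 183.] [54. 54.] 90.0 z.163 [0.5433 0.1255 0.163 ] z16mm [0.5632 0.1553 0.016 ]
[[0.642 0.232 0.016]
 [0.639 0.079 0.016]
 [0.486 0.079 0.016]
 [0.488 0.231 0.016]]
side cap 0.93 [268.0, 204.4, 295.9, 230.8] centroid 
[... 308 characters left out ...]
 282.0] centroid 279.3 250.1 rect [279.  244.6] [56.4 52.8] 61.7 z.163 [ 0.4427 -0.2615  0.163 ] z16mm [ 0.5055 -0.1646  0.016 ]
side can 0.65 [187.6, 282.5, 239.0, 335.1] centroid 211.0 307.4 rect [209.8 305.8] [46.8 40.8] 57.5 z.163 [ 0.2564 -0.3196  0.163 ] z16mm [ 0.272  -0.2453  0.016 ]
side can 0.32 [268.0, 204.8, 296.0, 233.1] centroid 282.4 218.4 rect [282.1 218.9] [25.2 24.1] 79.7 z.163 [ 0.4924 -0.1869  0.163 ] z16mm [ 0.5559 -0.0916  0.016 ]
side tray 0.84 [214.2, 144.3, 274.5, 191.1] centroid 246.2 166.0 rect [246.8 165.3] [37.9 50.9] 68.6 z.163 [0.4922 0.0112 0.163 ] z16mm [0.5607 0.1503 0.016 ]
[[0.487 0.23  0.016]
 [0.672 0.246 0.016]
 [0.632 0.074 0.016]
 [0.464 0.067 0.016]]
```

View pics/crop1.png

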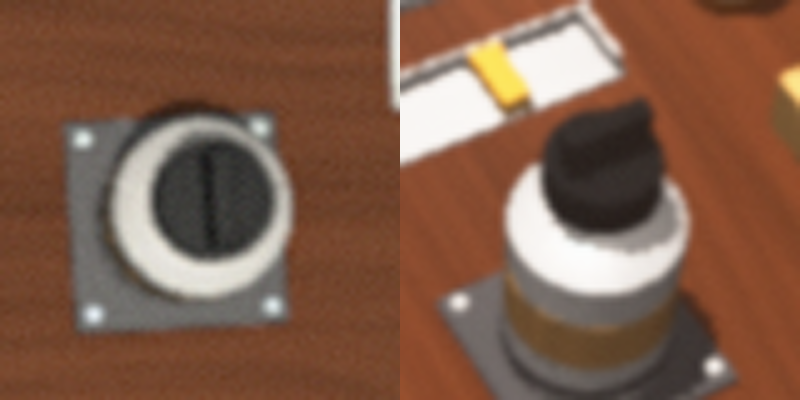

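The crop shows a black cap with its bar near-vertical in the top image, so the bar lies roughly along world x. It sits on the large white-shouldered, brown-banded can with the screwed square plate. I'll move above it and refine with the wrist camera.

Request:
move_arm:
  rows: "-3.54 3.11 0 0 0 0 1;-3.54 3.11 0 0 0 0 1;-3.54 3.11 0 0 0 0 1;-3.54 3.11 0 0 0 0 1;-3.54 3.11 0 0 0 0 1;-3.54 3.11 0 0 0 0 1;-3.54 3.11 0 0 0 0 1;-3.54 3.11 0 0 0 0 1;-3.54 3.11 0 0 0 0 1;-3.54 3.11 0 0 0 0 1;-3.54 3.11 0 0 0 0 1;-3.54 3.11 0 0 0 0 1;-3.54 3.11 0 0 0 0 1;-3.54 3.11 0 0 0 0 1;-3.54 3.11 0 0 0 0 1;-3.54 3.11 0 0 0 0 1;-3.54 3.11 0 0 0 0 1"

```text
time_s: 2.85
eef_pos: [0.4975, -0.1843, 0.304]
eef_rot: [0.0, 0.805, 0.593, 0.0]
wrist_force: [0.4, -0.5, 0.9]
opening: 0.998
```

Request:
move_arm:
  rows: "0 0 0 0 0 8.5 1;0 0 0 0 0 8.5 1;0 0 0 0 0 8.5 1;0 0 0 0 0 8.5 1;0 0 0 0 0 8.5 1;0 0 0 0 0 8.5 1;0 0 0 0 0 8.5 1;0 0 0 0 0 8.5 1;0 0 0 0 0 8.5 1;0 0 0 0 0 8.5 1;0 0 0 0 0 8.5 1;0 0 0 0 0 8.5 1;0 0 0 0 0 8.5 1;0 0 0 0 0 8.5 1;0 0 0 0 0 8.5 1;0 0 0 0 0 8.5 1;0 0 0 0 0 8.5 1;0 0 0 0 0 8.5 1;0 0 0 0 0 8.5 1;0 0 0 0 0 0 1"

```text
time_s: 4.85
eef_pos: [0.497, -0.1822, 0.304]
eef_rot: [-0.0, 0.714, -0.7, 0.0]
wrist_force: [0.3, 0.4, 0.8]
opening: 0.996
```

```bash
cat >> h.py <<'E'
from scipy.spatial.transform import Rotation as Rn
def state():
    o=ctrl.get_obs(); R=Rn.from_quat(o["eef_rot"],scalar_first=True).as_matrix()
    print("t",round(o["time_s"],2),"pos",o["eef_pos"].round(4),"yaw",round(float(np.arctan2(R[1,0],R[0,0])),4),"tilt",R[:2,2].round(4),"F",o["wrist_force"].round(2),"T",o["torque"].round(3),"open",round(o["opening"],3),"q",o["q"].round(3))
    return o,R
def fray(c,uv):
    R,_=cv2.Rodrigues(c["rvec"]); o=-R.T@c["tvec"]
    x=(uv[0]-c["cx"]);y=(uv[1]-c["cy"]);r=np.hypot(x,y);t=r/c["fx"]
    d=np.array([np.sin(t)*x/r,np.sin(t)*y/r,np.cos(t)]); return o,R.T@d
def fonz(c,uv,z):
    o,d=fray(c,uv); return o+d*(z-o[2])/d[2]
def fproj(c,P):
    R,_=cv2.Rodrigues(c["rvec"]); p=R@np.asarray(P,float)+c["tvec"]
    h=np.hypot(p[0],p[1]); t=np.arctan2(h,p[2]); return np.array([c["cx"]+c["fx"]*t*p[0]/h,c["cy"]+c["fx"]*t*p[1]/h])
E
python3 - <<'E'
from h import *
state()
c=ctrl.camera("wrist")
for q in ["cap","can"]:
  for t in ctrl.trace("wrist",q):
    ys,xs=np.nonzero(t["region"]); print(q,t["confidence"],t["bbox"],xs.mean(),ys.mean(),fonz(c,(xs.mean(),ys.mean()),.163))
R,_=cv2.Rodrigues(c["rvec"]); print("cam pos",-R.T@c["tvec"],R[2])
cv2.imwrite("pics/w1.png",cv2.resize(c["color"],(800,600),interpolation=cv2.INTER_CUBIC))
E
```

```text
t 4.85 pos [ 0.497  -0.1822  0.304 ] yaw -1.55 tilt [ 0.0001 -0.0001] F [0.32 0.35 0.75] T [0.003 0.005 0.017] open 0.996 q [-0.576  0.079  1.721  0.     1.342  0.974]
cap 0.74 [209.3, 165.4, 290.8, 250.6] 251.33254015466983 204.58774538964903 [ 0.50066145 -0.18074189  0.163     ]
cap 0.15 [2.1, 0.0, 36.2, 76.4] 16.970235237638022 38.03984637542007 [0.64850455 0.03019909 0.163     ]
can 0.91 [160.1, 250.4, 216.3, 327.7] 187.63443246670894 284.76854787571335 [ 0.42782846 -0.12800955  0.163     ]
can 0.69 [199.7, 118.9, 301.2, 218.1] 252.49208860759492 152.54324894514767 [ 0.53932596 -0.1808447   0.163     ]
cam pos [ 0.56857497 -0.18163634  0.37206634] [-0.28140605 -0.00529631 -0.95957417]
```

View pics/w1.png

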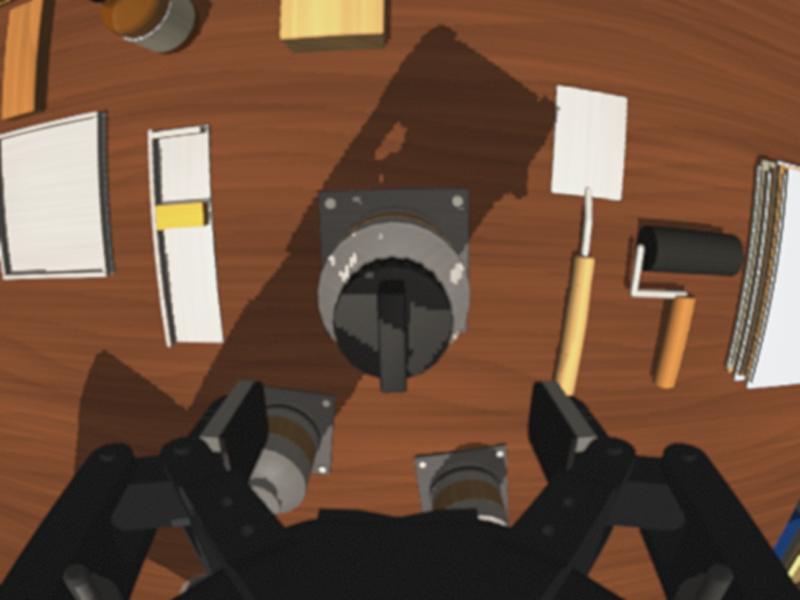

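The wrist view shows the cap at about (393,320) with its bar running from (391,284) to (394,390). I'll fit the bar's top face to this.

Run:
```python
from h import *
c=ctrl.camera("wrist")
im=c["color"]; x0,y0=200,150
big=cv2.resize(im[y0:y0+110,x0:x0+110],(770,770),interpolation=cv2.INTER_CUBIC)
big=cv2.convertScaleAbs(big,alpha=1.8,beta=20)
def draw(p,z,cx,cy,yaw,col):
    pts=[]
    for a,b in p:
        P=[cx+a*np.cos(yaw)-b*np.sin(yaw),cy+a*np.sin(yaw)+b*np.cos(yaw),z]
        pts.append((fproj(c,P)-[x0,y0]+.5)*7)
    cv2.polylines(big,[np.int32(pts)],True,col,1)
cx,cy,yaw=0.4985,-0.1815,0.0
bar=[(.023,.006),(.023,-.006),(-.023,-.006),(-.023,.006)]
draw(bar,.1885,cx,cy,yaw,(0,255,0))
cir=[(.029*np.cos(t),.029*np.sin(t)) for t in np.linspace(0,6.28,60)]
draw(cir,.1625,cx,cy,yaw,(0,0,255)); draw(cir,.1375,cx,cy,yaw,(255,0,255))
foot=[(.06,.06),(.06,-.06),(-.06,-.06),(-.06,.06)]
cv2.imwrite("pics/w1c.png",cv2.resize(big,(600,600)))
```

```text
(no output)
```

View pics/w1c.png

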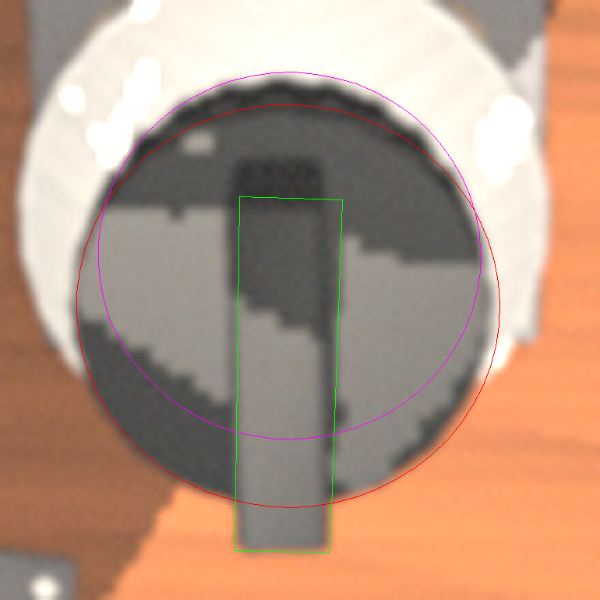

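Request:
move_arm:
  rows: "-0.17 -0.1 1.1 0 0 -1.3 1;0 0 1.1 0 0 0 1;0 0 1 0 0 0 1;0 0 1 0 0 0 1;0 0 0 0 0 0 1;0 0 0 0 0 0 1"

```text
time_s: 5.65
eef_pos: [0.4979, -0.1805, 0.2615]
eef_rot: [0.0, 0.723, -0.691, -0.0]
wrist_force: [0.5, 0.5, -0.4]
opening: 0.999
```

```bash
cat > fit.py <<'E'
from h import *
import sys
state()
cx,cy,yaw,zt=map(float,sys.argv[1:5]); out=sys.argv[5]
c=ctrl.camera("wrist")
im=c["color"]; u=fproj(c,[cx,cy,zt]); x0,y0=int(u[0])-65,int(u[1])-65
x0=max(0,min(x0,512-130)); y0=max(0,min(y0,384-130))
big=cv2.resize(im[y0:y0+130,x0:x0+130],(780,780),interpolation=cv2.INTER_CUBIC)
big=cv2.convertScaleAbs(big,alpha=1.8,beta=20)
def draw(p,z,col):
    pts=[(fproj(c,[cx+a*np.cos(yaw)-b*np.sin(yaw),cy+a*np.sin(yaw)+b*np.cos(yaw),z])-[x0,y0]+.5)*6 for a,b in p]
    cv2.polylines(big,[np.int32(pts)],True,col,1)
bar=[(.023,.006),(.023,-.006),(-.023,-.006),(-.023,.006)]
draw(bar,zt,(0,255,0))
cir=[(.029*np.cos(t),.029*np.sin(t)) for t in np.linspace(0,6.28,60)]
draw(cir,zt-.026,(0,0,255)); draw(cir,zt-.051,(255,0,255))
cv2.imwrite(out,cv2.resize(big,(600,600)))
E
python3 fit.py 0.498 -0.1805 0.043 0.1885 pics/w2.png
```

```text
t 5.65 pos [ 0.4979 -0.1805  0.2615] yaw -1.5259 tilt [-0.0008  0.0005] F [ 0.48  0.49 -0.38] T [ 0.018 -0.033 -0.023] open 0.999 q [-0.572  0.123  1.763 -0.     1.257  0.954]
```

View pics/w2.png

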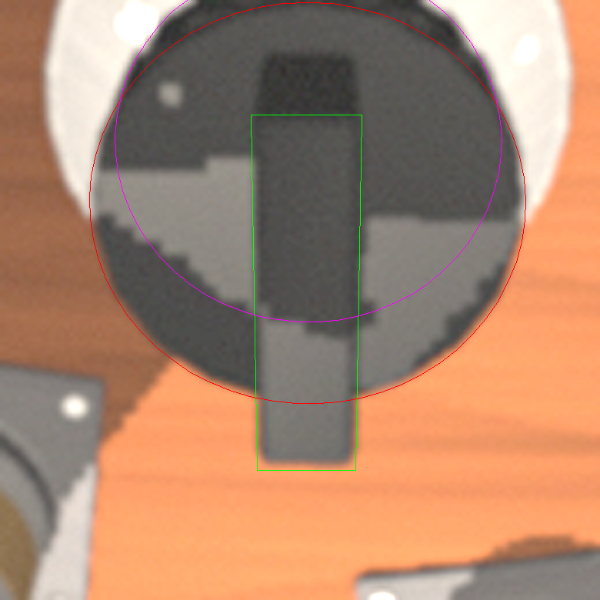

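Request:
move_arm:
  rows: "0 -0.04 0.8 0 0 0 1;0 0 0.8 0 0 0 1;0 0 0.6 0 0 0 1;0 0 0 0 0 0 1;0 0 0 0 0 0 0.25;0 0 0 0 0 0 0.25;0 0 0 0 0 0 0.25;0 0 0 0 0 0 0.25;0 0 0 0 0 0 0.25;0 0 0 0 0 0 0.25;0 0 0 0 0 0 0.25"

```text
time_s: 6.8
eef_pos: [0.4984, -0.1805, 0.2399]
eef_rot: [-0.0, 0.723, -0.691, 0.0]
wrist_force: [-0.1, 0.1, 0.5]
opening: 0.252
```

```bash
python3 fit.py 0.4985 -0.1805 0.043 0.1885 pics/w3.png; python3 -c "
from h import *
c=ctrl.camera('side');cv2.imwrite('pics/s3.png',cv2.resize(c['color'][170:270,220:350],(780,600),interpolation=cv2.INTER_CUBIC))"
```

```text
t 6.8 pos [ 0.4984 -0.1805  0.2399] yaw -1.5261 tilt [ 0. -0.] F [-0.07  0.08  0.47] T [-0.024 -0.069 -0.019] open 0.252 q [-0.572  0.149  1.78  -0.     1.212  0.954]
```

View pics/w3.png

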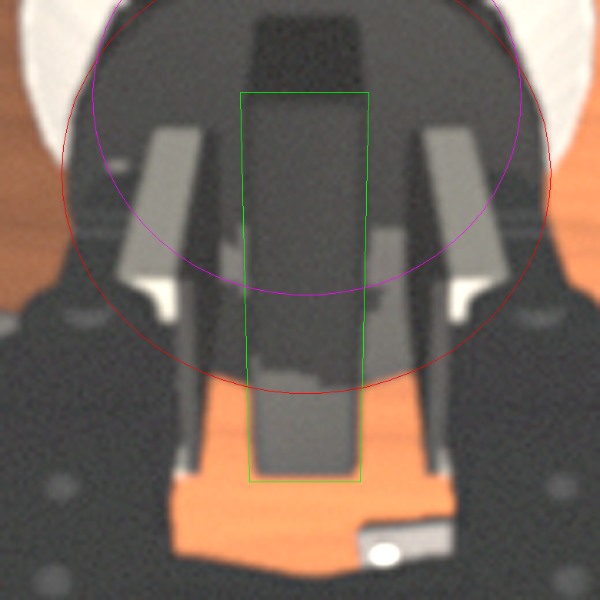

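View pics/s3.png

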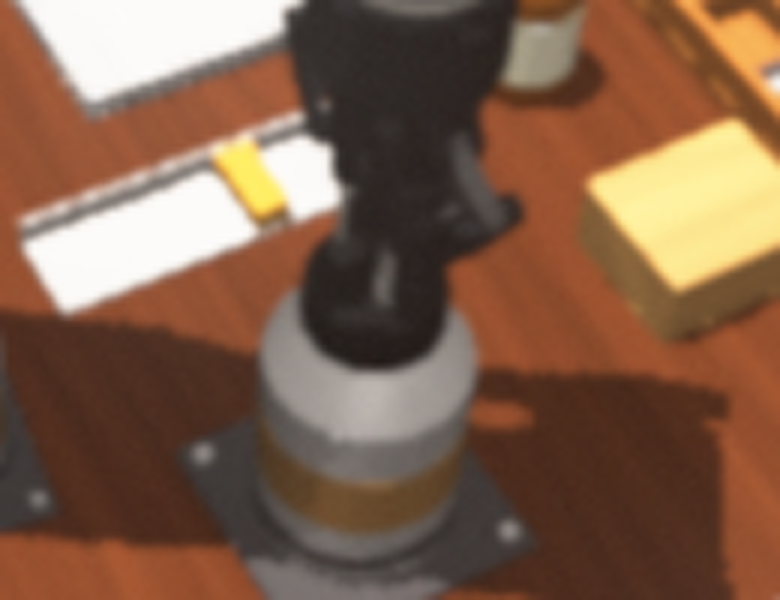

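The bar sits between the pads, its centre at x≈305 against the pads' centre at 312. I'll lower slightly and close.

Request:
move_arm:
  rows: "0 -0.04 0.2 0 0 0 0.25;0 0 0 0 0 0 0;0 0 0 0 0 0 0;0 0 0 0 0 0 0;0 0 0 0 0 0 0;0 0 0 0 0 0 0"

```text
time_s: 7.5
eef_pos: [0.4987, -0.1803, 0.2378]
eef_rot: [-0.0, 0.723, -0.691, -0.0]
wrist_force: [-0.3, 2.5, -0.1]
opening: 0.128
```

```bash
python3 fit.py 0.4988 -0.1805 0.043 0.1885 pics/w4.png
```

```text
t 7.5 pos [ 0.4987 -0.1803  0.2378] yaw -1.526 tilt [-0.0002  0.0005] F [-0.27  2.51 -0.08] T [ 0.323  0.024 -0.056] open 0.128 q [-0.571  0.152  1.781  0.     1.209  0.955]
```

View pics/w4.png

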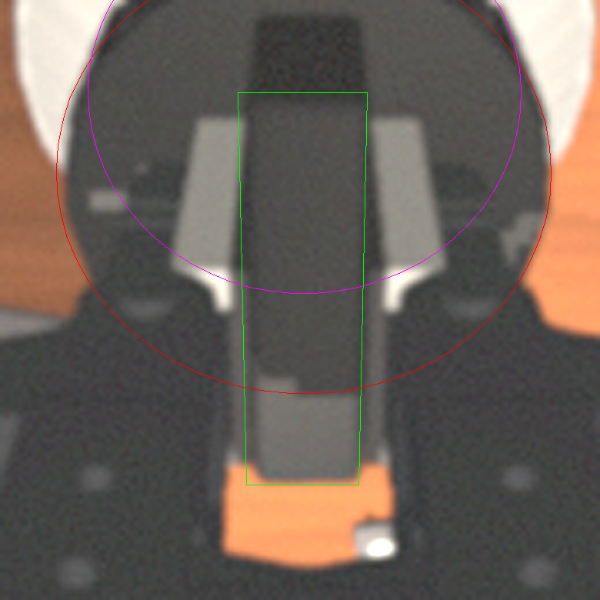

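Gripped, opening 0.128. Now I'll press down gradually.

Request:
move_arm:
  rows: "-0.03 0 0.1 0 0 0 0;0 0 0.2 0 0 0 0;0 0 0.2 0 0 0 0;0 0 0 0 0 0 0"

```text
time_s: 7.95
eef_pos: [0.4988, -0.1803, 0.2338]
eef_rot: [0.0, 0.723, -0.691, 0.0]
wrist_force: [-4.1, 3.1, 8.7]
opening: 0.127
```

```bash
python3 -c "
from h import *
state()"
```

```text
t 7.95 pos [ 0.4988 -0.1803  0.2338] yaw -1.5259 tilt [ 0.0002 -0.0004] F [-4.06  3.06  8.75] T [ 0.543  0.741 -0.084] open 0.127 q [-0.571  0.157  1.785 -0.     1.2    0.955]
```

Request:
move_arm:
  rows: "-0.05 0.05 0 0 0 0 0;0 0 0.1 0 0 0 0;0 0 0 0 0 0 0;0 0 0 0 0 0 0"

```text
time_s: 8.35
eef_pos: [0.4987, -0.1801, 0.2334]
eef_rot: [0.0, 0.723, -0.691, 0.001]
wrist_force: [-2.5, 1.3, 9.0]
opening: 0.127
```

```bash
python3 fit.py 0.4988 -0.1805 0.043 0.184 pics/w5.png
```

```text
t 8.35 pos [ 0.4987 -0.1801  0.2334] yaw -1.5259 tilt [ 0.0014 -0.0014] F [-2.45  1.31  9.  ] T [ 0.44   0.537 -0.039] open 0.127 q [-0.57   0.156  1.786 -0.     1.197  0.956]
```

View pics/w5.png

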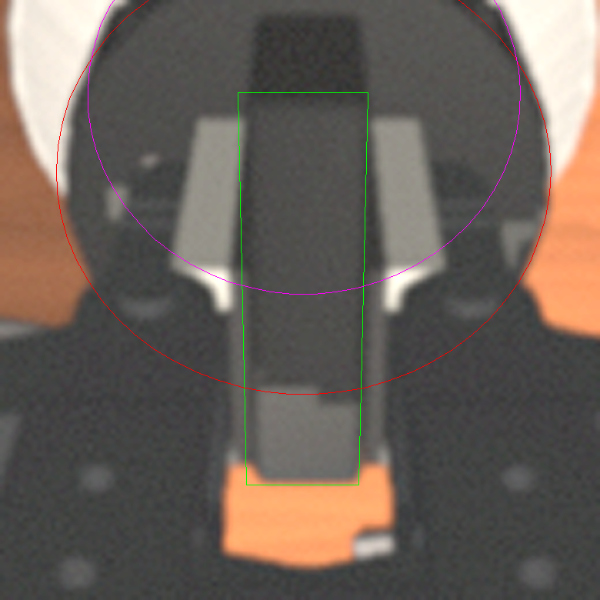

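Request:
move_arm:
  rows: "0 0.03 0.1 0 0 0 0;0 0 0.1 0 0 0 0;0 0 0.1 0 0 0 0;0 0 0 0 0 0 0;0 0 0 0 0 0 0"

```text
time_s: 8.9
eef_pos: [0.4987, -0.1802, 0.231]
eef_rot: [-0.0, 0.723, -0.691, 0.001]
wrist_force: [-3.6, 2.7, 11.2]
opening: 0.123
```

```bash
python3 -c "
from h import *
state()"
```

```text
t 8.9 pos [ 0.4987 -0.1802  0.231 ] yaw -1.5259 tilt [ 0.0021 -0.0016] F [-3.61  2.73 11.16] T [ 0.566  0.63  -0.005] open 0.123 q [-0.571  0.159  1.789 -0.     1.191  0.955]
```

```bash
python3 -c "
from h import *
c=ctrl.camera('wrist');i=c['color'][180:320,180:320]
cv2.imwrite('pics/w6raw.png',c['color'])
cv2.imwrite('pics/w6.png',cv2.convertScaleAbs(cv2.resize(i,(600,600),interpolation=cv2.INTER_CUBIC),alpha=1.8,beta=20))
c=ctrl.camera('side');cv2.imwrite('pics/s6.png',cv2.resize(c['color'][170:270,220:350],(780,600),interpolation=cv2.INTER_CUBIC))"
```

```text
(no output)
```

View pics/w6.png

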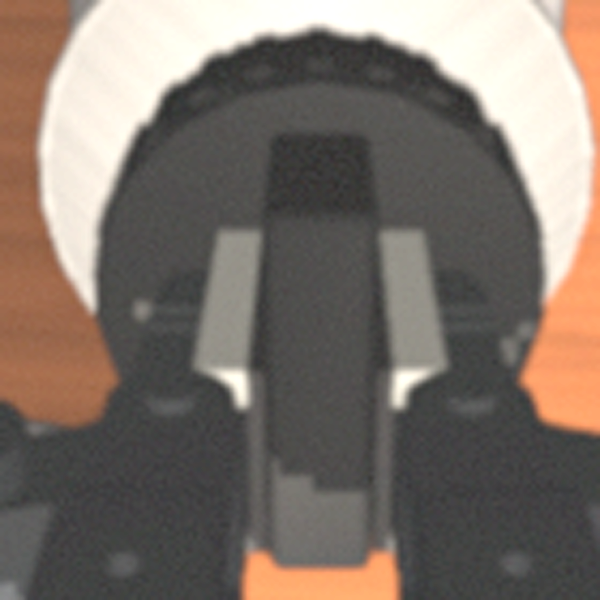

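View pics/s6.png

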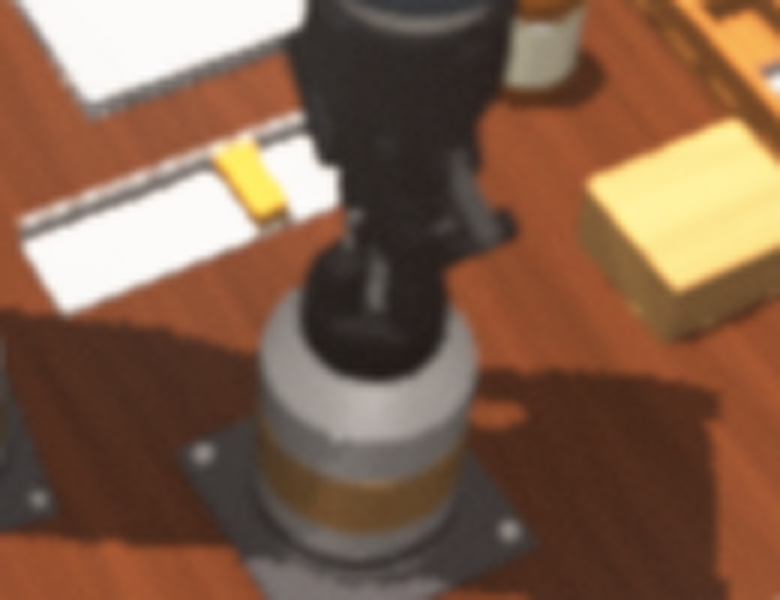

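No visible slip: the bar-end to pad gap is unchanged, and the cap has gone down with the TCP. I'll relieve the side load, press slightly more, and test a few degrees.

Request:
move_arm:
  rows: "-0.06 0.08 0.04 0 0 0 0;0 0 0 0 0 0 0;0 0 0 0 0 -2 0;0 0 0 0 0 -2 0;0 0 0 0 0 -2 0;0 0 0 0 0 0 0"

```text
time_s: 9.6
eef_pos: [0.4986, -0.1801, 0.2311]
eef_rot: [-0.0, 0.758, -0.652, 0.003]
wrist_force: [-0.5, 1.6, 13.0]
opening: 0.123
```

```bash
python3 -c "
from h import *
state()"
```

```text
t 9.6 pos [ 0.4986 -0.1801  0.2311] yaw -1.4203 tilt [ 0.0044 -0.003 ] F [-0.51  1.62 12.99] T [0.345 0.22  0.03 ] open 0.123 q [-0.571  0.157  1.79  -0.     1.189  0.85 ]
```

Request:
move_arm:
  rows: "0 0 0 0 0 -3 0;0 0 0 0 0 -3 0;0 0 0 0 0 -3 0;0 0 0 0 0 -3 0;0 0 0 0 0 -3 0;0 0 0 0 0 -3 0;0 0 0 0 0 -3 0;0 0 0 0 0 -3 0;0 0 0 0 0 0 0"

```text
time_s: 10.5
eef_pos: [0.4988, -0.1802, 0.2312]
eef_rot: [0.0, 0.877, -0.48, 0.003]
wrist_force: [0.4, 2.3, 12.8]
opening: 0.125
```

```bash
python3 -c "
from h import *
state()
c=ctrl.camera('wrist');i=c['color'][110:300,160:350]
cv2.imwrite('pics/w7.png',cv2.convertScaleAbs(cv2.resize(i,(600,600),interpolation=cv2.INTER_CUBIC),alpha=1.8,beta=20))"
```

```text
t 10.5 pos [ 0.4988 -0.1802  0.2312] yaw -1.001 tilt [ 0.005 -0.003] F [ 0.43  2.34 12.78] T [0.353 0.12  0.063] open 0.125 q [-0.571  0.157  1.79   0.     1.188  0.43 ]
```

View pics/w7.png

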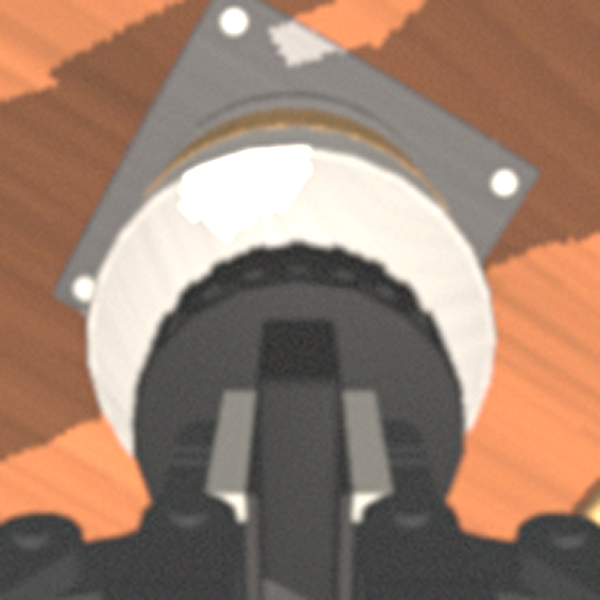

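Request:
move_arm:
  rows: "0 0 0 0 0 -3 0;0 0 0 0 0 -3 0;0 0 0 0 0 -1.5 0;0 0 0 0 0 0 0"

```text
time_s: 10.95
eef_pos: [0.4988, -0.18, 0.2312]
eef_rot: [0.0, 0.907, -0.422, 0.003]
wrist_force: [-0.4, 2.1, 13.4]
opening: 0.132
```

```bash
cat > st.py <<'E'
from h import *
o,R=state(); print("turned",np.arctan2(R[1,0],R[0,0])+1.526)
E
python3 st.py
```

```text
t 10.95 pos [ 0.4988 -0.18    0.2312] yaw -0.8709 tilt [ 0.005  -0.0026] F [-0.44  2.1  13.37] T [ 0.49   0.1   -0.029] open 0.132 q [-5.710e-01  1.570e-01  1.790e+00  1.000e-03  1.189e+00  3.000e-01]
turned 0.6551415109315908
```

Request:
move_arm:
  rows: "0 0 0 0 0 -1.5 0;0 0 0 0 0 -1 0"

```text
time_s: 11.15
eef_pos: [0.4988, -0.1799, 0.2312]
eef_rot: [0.0, 0.916, -0.402, 0.003]
wrist_force: [-0.1, 3.0, 12.1]
opening: 0.127
```

```bash
python3 st.py
```

```text
t 11.15 pos [ 0.4988 -0.1799  0.2312] yaw -0.8271 tilt [ 0.005  -0.0025] F [-0.14  2.96 12.05] T [ 0.525  0.039 -0.085] open 0.127 q [-5.700e-01  1.570e-01  1.790e+00  1.000e-03  1.189e+00  2.560e-01]
turned 0.6988749170360137
```

Request:
move_arm:
  rows: "0 0 0 0 0 -1 0;0 0 0 0 0 -1 0"

```text
time_s: 11.35
eef_pos: [0.4988, -0.1799, 0.2311]
eef_rot: [0.0, 0.923, -0.386, 0.003]
wrist_force: [0.1, 3.0, 12.6]
opening: 0.126
```

```bash
python3 st.py
```

```text
t 11.35 pos [ 0.4988 -0.1799  0.2311] yaw -0.7924 tilt [ 0.005  -0.0024] F [ 0.1   3.   12.63] T [ 0.552  0.018 -0.048] open 0.126 q [-5.700e-01  1.570e-01  1.790e+00  1.000e-03  1.189e+00  2.220e-01]
turned 0.7336179435882841
```

Request:
move_arm:
  rows: "0 0 0 0 0 -1.2 0;0 0 0 0 0 -1.2 0"

```text
time_s: 11.55
eef_pos: [0.4988, -0.1798, 0.2311]
eef_rot: [0.0, 0.93, -0.366, 0.003]
wrist_force: [0.6, 3.3, 12.2]
opening: 0.127
```

```bash
python3 st.py
```

```text
t 11.55 pos [ 0.4988 -0.1798  0.2311] yaw -0.7504 tilt [ 0.005  -0.0024] F [ 0.61  3.3  12.19] T [ 0.524  0.014 -0.106] open 0.127 q [-5.700e-01  1.570e-01  1.790e+00  1.000e-03  1.189e+00  1.800e-01]
turned 0.7756372832821674
```

Request:
move_arm:
  rows: "0 0 0 0 0 -1.2 0;0 0 0 0 0 -1.2 0"

```text
time_s: 11.75
eef_pos: [0.4987, -0.1798, 0.2311]
eef_rot: [0.0, 0.938, -0.347, 0.003]
wrist_force: [-1.0, 3.7, 13.3]
opening: 0.122
```

```bash
python3 st.py
```

```text
t 11.75 pos [ 0.4987 -0.1798  0.2311] yaw -0.7085 tilt [ 0.0048 -0.0023] F [-1.04  3.75 13.28] T [ 0.662  0.17  -0.163] open 0.122 q [-5.700e-01  1.570e-01  1.790e+00  1.000e-03  1.189e+00  1.380e-01]
turned 0.8174945006654747
```

Request:
move_arm:
  rows: "0 0 0 0 0 -0.8 0;0 0 0 0 0 0 0"

```text
time_s: 11.95
eef_pos: [0.4987, -0.1798, 0.2312]
eef_rot: [0.0, 0.94, -0.341, 0.003]
wrist_force: [-0.6, 4.3, 12.4]
opening: 0.128
```

```bash
python3 st.py
```

```text
t 11.95 pos [ 0.4987 -0.1798  0.2312] yaw -0.6951 tilt [ 0.0046 -0.0022] F [-0.6   4.29 12.39] T [ 0.636  0.168 -0.096] open 0.128 q [-5.700e-01  1.570e-01  1.790e+00  1.000e-03  1.189e+00  1.240e-01]
turned 0.8309249107151803
```

Request:
move_arm:
  rows: "-0.05 -0.06 0 0 0 -1 0;0 0 0 0 0 -1 0"

```text
time_s: 12.15
eef_pos: [0.4984, -0.1793, 0.2311]
eef_rot: [0.001, 0.946, -0.324, 0.002]
wrist_force: [-2.4, 1.3, 13.7]
opening: 0.123
```

```bash
python3 st.py
```

```text
t 12.15 pos [ 0.4984 -0.1793  0.2311] yaw -0.6599 tilt [ 0.0039 -0.0029] F [-2.41  1.3  13.67] T [ 0.373  0.541 -0.235] open 0.123 q [-0.569  0.157  1.791 -0.     1.189  0.091]
turned 0.8660500798163006
```

Request:
move_arm:
  rows: "0 0 0 0 0 0 0"

```text
time_s: 12.25
eef_pos: [0.4984, -0.1793, 0.2311]
eef_rot: [0.001, 0.946, -0.324, 0.002]
wrist_force: [-1.8, 2.0, 13.8]
opening: 0.124
```

```bash
python3 st.py
```

```text
t 12.25 pos [ 0.4984 -0.1793  0.2311] yaw -0.6602 tilt [ 0.0039 -0.0028] F [-1.76  2.01 13.83] T [ 0.38   0.454 -0.15 ] open 0.124 q [-0.57   0.157  1.791 -0.     1.189  0.091]
turned 0.8658141200263421
```

Request:
move_arm:
  rows: "0 0 0 0 0 -0.8 0;0 0 0 0 0 0 0"

```text
time_s: 12.45
eef_pos: [0.4983, -0.1793, 0.2311]
eef_rot: [0.001, 0.948, -0.318, 0.002]
wrist_force: [-2.3, 1.7, 13.9]
opening: 0.13
```

```bash
python3 st.py
```

```text
t 12.45 pos [ 0.4983 -0.1793  0.2311] yaw -0.6464 tilt [ 0.0035 -0.0026] F [-2.25  1.67 13.85] T [ 0.432  0.577 -0.201] open 0.13 q [-0.57   0.157  1.791 -0.     1.19   0.077]
turned 0.8795925568721255
```

Request:
move_arm:
  rows: "0 0 0 0 0 -0.8 0;0 0 0 0 0 0 0"

```text
time_s: 12.65
eef_pos: [0.4981, -0.1792, 0.2311]
eef_rot: [0.001, 0.95, -0.311, 0.002]
wrist_force: [-3.6, 2.3, 14.3]
opening: 0.131
```

```bash
python3 st.py
```

```text
t 12.65 pos [ 0.4981 -0.1792  0.2311] yaw -0.6325 tilt [ 0.0032 -0.0023] F [-3.6   2.29 14.26] T [ 0.416  0.64  -0.305] open 0.131 q [-0.57   0.156  1.791 -0.     1.19   0.063]
turned 0.8934704635066049
```

Request:
move_arm:
  rows: "0 0 0 0 0 -0.6 0;0 0 0 0 0 0 0"

```text
time_s: 12.85
eef_pos: [0.4981, -0.1791, 0.231]
eef_rot: [0.001, 0.952, -0.306, 0.002]
wrist_force: [-3.6, 2.3, 14.0]
opening: 0.128
```

```bash
python3 st.py
```

```text
t 12.85 pos [ 0.4981 -0.1791  0.231 ] yaw -0.6224 tilt [ 0.0031 -0.0022] F [-3.59  2.32 14.02] T [ 0.448  0.734 -0.361] open 0.128 q [-0.57   0.156  1.791 -0.     1.19   0.053]
turned 0.9036284526966647
```

The moment rose steadily past 0.3 N·m, to 0.36 at about 0.90 rad, so that is the stop. I'll ease back by about 0.08 rad.

Request:
move_arm:
  rows: "0 0 0 0 0 1.5 0;0 0 0 0 0 1.5 0;0 0 0 0 0 1.6 0;0 0 0 0 0 0 0"

```text
time_s: 13.25
eef_pos: [0.4983, -0.1793, 0.231]
eef_rot: [0.001, 0.939, -0.344, 0.002]
wrist_force: [-2.0, 1.0, 12.6]
opening: 0.128
```

```bash
python3 st.py;python3 -c "
from h import *
c=ctrl.camera('wrist');i=c['color'][110:300,160:350]
cv2.imwrite('pics/w8.png',cv2.convertScaleAbs(cv2.resize(i,(600,600),interpolation=cv2.INTER_CUBIC),alpha=1.8,beta=20))"
```

```text
t 13.25 pos [ 0.4983 -0.1793  0.231 ] yaw -0.7029 tilt [ 0.0036 -0.0029] F [-1.99  0.95 12.63] T [ 0.231  0.427 -0.032] open 0.128 q [-5.700e-01  1.570e-01  1.791e+00 -1.000e-03  1.189e+00  1.340e-01]
turned 0.8230816786780482
```

View pics/w8.png

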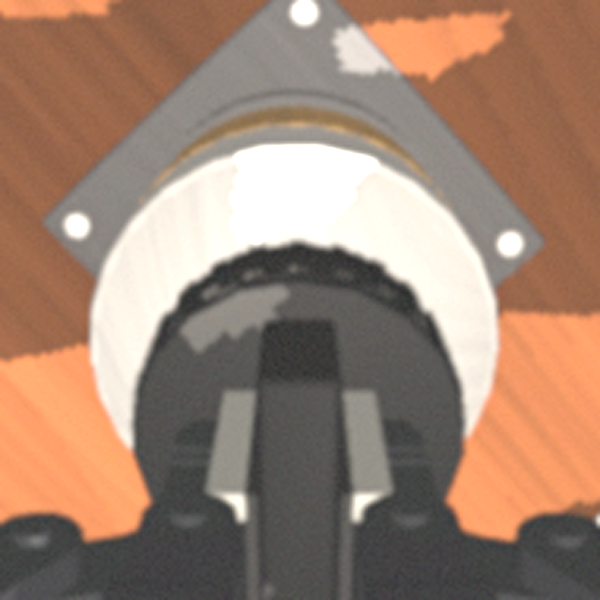

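The torque is back near zero and the bar is still aligned in the pads. Lifting in steps now, checking the force.

Request:
move_arm:
  rows: "0 0 -0.2 0 0 0 0;0 0 -0.2 0 0 0 0;0 0 -0.2 0 0 0 0;0 0 -0.2 0 0 0 0;0 0 0 0 0 0 0"

```text
time_s: 13.8
eef_pos: [0.4981, -0.1792, 0.2379]
eef_rot: [0.001, 0.939, -0.344, 0.002]
wrist_force: [0.8, -0.8, 4.9]
opening: 0.132
```

```bash
python3 st.py
```

```text
t 13.8 pos [ 0.4981 -0.1792  0.2379] yaw -0.7024 tilt [ 0.0032 -0.0025] F [ 0.85 -0.84  4.86] T [-0.124 -0.198  0.017] open 0.132 q [-0.57   0.148  1.786 -0.     1.204  0.133]
turned 0.8236358544376936
```

Request:
move_arm:
  rows: "0 0 -0.1 0 0 0 0;0 0 -0.1 0 0 0 0;0 0 0 0 0 0 0"

```text
time_s: 14.1
eef_pos: [0.4973, -0.1787, 0.2387]
eef_rot: [0.0, 0.939, -0.344, 0.0]
wrist_force: [1.9, -1.4, 3.2]
opening: 0.124
```

```bash
python3 st.py
```

```text
t 14.1 pos [ 0.4973 -0.1787  0.2387] yaw -0.7023 tilt [ 0.0007 -0.0007] F [ 1.85 -1.39  3.2 ] T [-0.283 -0.31  -0.019] open 0.124 q [-0.57   0.146  1.786 -0.     1.208  0.133]
turned 0.823673055501008
```

Request:
move_arm:
  rows: "0.1 0 -0.1 0 0 0 0;0 0 -0.1 0 0 0 0;0 0 0 0 0 0 0"

```text
time_s: 14.4
eef_pos: [0.4975, -0.1788, 0.2401]
eef_rot: [-0.0, 0.939, -0.344, -0.001]
wrist_force: [-1.1, -0.8, 2.3]
opening: 0.128
```

```bash
python3 st.py
```

```text
t 14.4 pos [ 0.4975 -0.1788  0.2401] yaw -0.7022 tilt [-0.0011  0.0006] F [-1.07 -0.83  2.34] T [-0.137 -0.001 -0.03 ] open 0.128 q [-0.57   0.146  1.783 -0.     1.214  0.133]
turned 0.8237966156431673
```

Request:
move_arm:
  rows: "0 0 -0.1 0 0 0 0;0 0 -0.15 0 0 0 0;0 0 0 0 0 0 0"

```text
time_s: 14.7
eef_pos: [0.4977, -0.1788, 0.2427]
eef_rot: [-0.0, 0.939, -0.344, -0.0]
wrist_force: [1.1, -0.8, -2.0]
opening: 0.121
```

```bash
python3 st.py
```

```text
t 14.7 pos [ 0.4977 -0.1788  0.2427] yaw -0.7022 tilt [-0.0006  0.0005] F [ 1.06 -0.84 -2.  ] T [-0.007 -0.148 -0.053] open 0.121 q [-0.57   0.143  1.781  0.     1.219  0.133]
turned 0.8238000450667243
```

Request:
move_arm:
  rows: "0 0 -0.1 0 0 0 0;0 0 0 0 0 0 0"

```text
time_s: 14.9
eef_pos: [0.4977, -0.1789, 0.2438]
eef_rot: [-0.0, 0.939, -0.344, -0.0]
wrist_force: [-0.3, -0.4, -1.5]
opening: 0.127
```

```bash
python3 st.py;python3 -c "
from h import *
c=ctrl.camera('wrist');i=c['color'][110:300,160:350]
a=cv2.convertScaleAbs(cv2.resize(i,(500,500),interpolation=cv2.INTER_CUBIC),alpha=1.8,beta=20)
c=ctrl.camera('side');b=cv2.resize(c['color'][190:260,245:315],(500,500),interpolation=cv2.INTER_CUBIC)
cv2.imwrite('pics/w9.png',cv2.resize(np.hstack([a,b]),(800,400)))"
```

```text
t 14.9 pos [ 0.4977 -0.1789  0.2438] yaw -0.7022 tilt [-0.0005  0.0004] F [-0.29 -0.37 -1.5 ] T [ 0.006 -0.051  0.02 ] open 0.127 q [-0.57   0.142  1.78   0.     1.221  0.133]
turned 0.8238111546848402
```

View pics/w9.png

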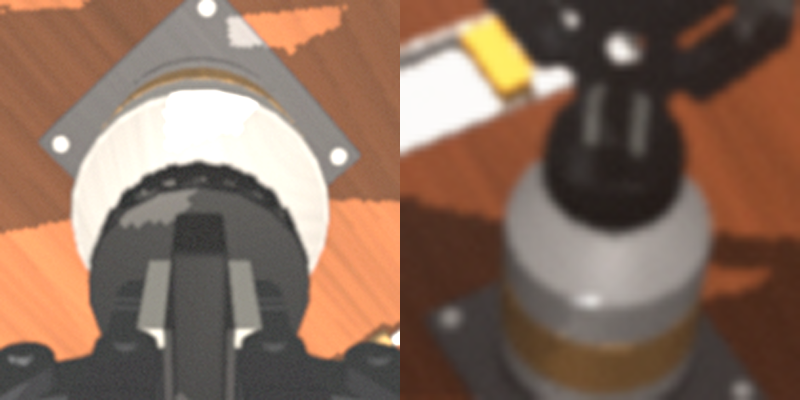

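Only about the cap's weight shows on the wrist (−1.5 N), so it has come free. Lifting clear.

Request:
move_arm:
  rows: "0 0 -0.3 0 0 0 0;0 0 -0.3 0 0 0 0;0 0 -0.4 0 0 0 0;0 0 -0.5 0 0 0 0;0 0 -0.5 0 0 0 0;0 0 -0.5 0 0 0 0;0 0 0 0 0 0 0"

```text
time_s: 15.7
eef_pos: [0.4983, -0.1792, 0.2701]
eef_rot: [0.0, 0.939, -0.344, 0.001]
wrist_force: [-0.2, -0.6, -0.8]
opening: 0.122
```

```bash
python3 st.py;python3 -c "
from h import *
c=ctrl.camera('wrist');i=c['color']
a=cv2.convertScaleAbs(cv2.resize(i,(667,500),interpolation=cv2.INTER_CUBIC),alpha=1.4,beta=10)
c=ctrl.camera('side');b=cv2.resize(c['color'][160:260,235:335],(500,500),interpolation=cv2.INTER_CUBIC)
cv2.imwrite('pics/w10.png',cv2.resize(np.hstack([a,b]),(800,343)))"
```

```text
t 15.7 pos [ 0.4983 -0.1792  0.2701] yaw -0.7022 tilt [ 0.0015 -0.001 ] F [-0.19 -0.59 -0.76] T [ 0.02  -0.01   0.055] open 0.122 q [-0.57   0.112  1.756  0.     1.272  0.133]
turned 0.8238215138989314
```

View pics/w10.png

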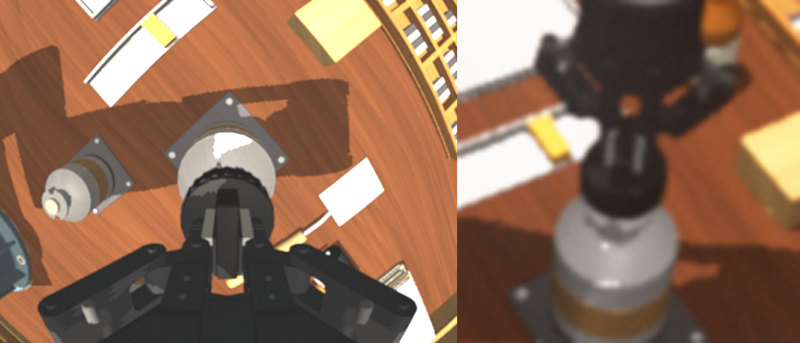

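Request:
move_arm:
  rows: "0 0 -1 0 0 0 0;0 0 -1.5 0 0 0 0;0 0 -1.5 0 0 0 0;-0.67 -1.15 0 0 0 0 0;-1.5 -2.7 0 0 0 0 0;-1.5 -2.7 0 0 0 0 0;-1.9 -3.3 0 0 0 0 0;-1.9 -3.3 0 0 0 0 0;-1.9 -3.3 0 0 0 0 0;-1.9 -3.3 0 0 0 0 0;-1.9 -3.3 0 0 0 0 0;-1.5 -2.7 0 0 0 0 0;-1.3 -2 0 0 0 0 0;-0.7 -1.1 0 0 0 0 0;0 0 0 0 0 0 0;0 0 0 0 0 0 0"

```text
time_s: 17.4
eef_pos: [0.5567, 0.1486, 0.3086]
eef_rot: [0.0, 0.939, -0.344, -0.0]
wrist_force: [0.4, -0.2, -1.6]
opening: 0.128
```

```bash
python3 st.py;python3 -c "
from h import *
c=ctrl.camera('wrist')
a=cv2.convertScaleAbs(cv2.resize(c['color'],(800,600),interpolation=cv2.INTER_CUBIC),alpha=1.3,beta=10)
for x,y in [(1,1),(1,-1),(-1,-1),(-1,1)]:
    p=fproj(c,[.562+.075*x,.153+.075*y,.016])*1.5625; cv2.circle(a,tuple(int(v) for v in p),5,(0,255,0),2)
cv2.imwrite('pics/w11.png',a)
c=ctrl.camera('side');cv2.imwrite('pics/s11.png',cv2.resize(c['color'][60:240,170:410],(800,600),interpolation=cv2.INTER_CUBIC))"
```

```text
t 17.4 pos [0.5567 0.1486 0.3086] yaw -0.7019 tilt [-0.0007 -0.0006] F [ 0.36 -0.16 -1.6 ] T [ 0.002 -0.046 -0.01 ] open 0.128 q [ 5.500e-02  1.800e-01  1.598e+00 -1.000e-03  1.364e+00  7.570e-01]
turned 0.8241344290708245
```

View pics/w11.png

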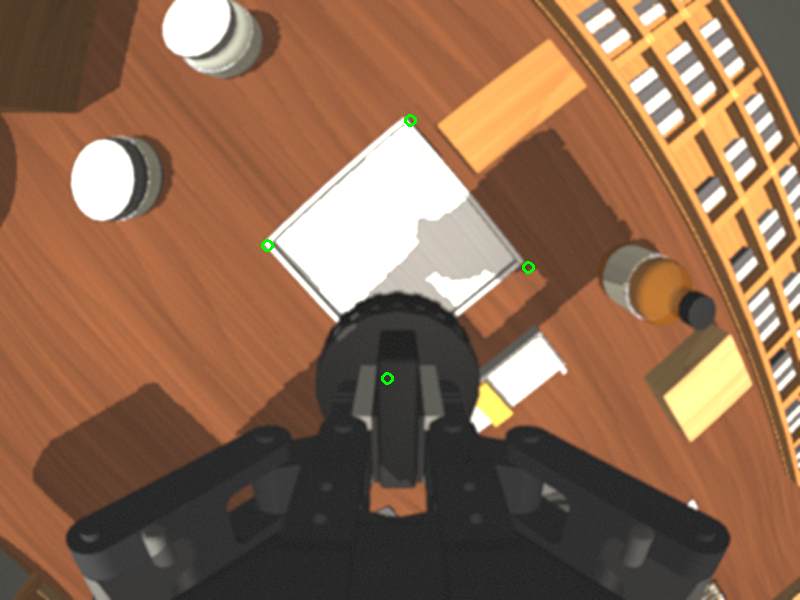

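View pics/s11.png

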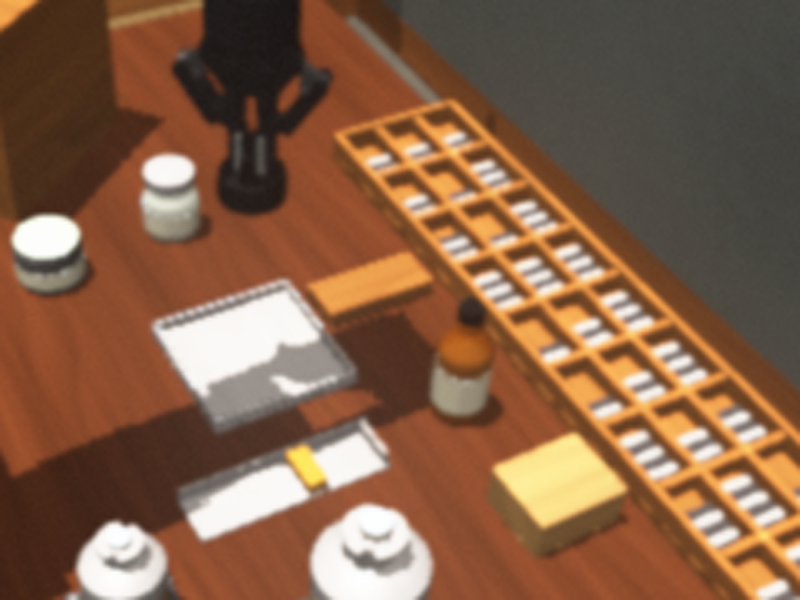

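The predicted tray corners match the picture: (410,120), (267,245) and (528,267). I'll centre on the tray and descend.

Request:
move_arm:
  rows: "0.12 -0.63 1 0 0 0 0;0 0 2 0 0 0 0;0 0 3 0 0 0 0;0 0 3 0 0 0 0;0 0 3 0 0 0 0;0 0 3 0 0 0 0;0 0 2 0 0 0 0;0 0 1 0 0 0 0;0 0 0.8 0 0 0 0;0 0 0 0 0 0 0;0 0 0 0 0 0 0"

```text
time_s: 18.6
eef_pos: [0.5627, 0.1529, 0.1219]
eef_rot: [-0.0, 0.939, -0.344, 0.001]
wrist_force: [0.8, 0.5, -0.3]
opening: 0.128
```

```bash
python3 st.py
```

```text
t 18.6 pos [0.5627 0.1529 0.1219] yaw -0.7024 tilt [0.0016 0.0001] F [ 0.81  0.49 -0.31] T [-0.023 -0.011 -0.015] open 0.128 q [ 0.062  0.422  1.707 -0.     1.011  0.764]
turned 0.823551246178595
```

Request:
move_arm:
  rows: "0 0 0.5 0 0 0 0;0 0 0.5 0 0 0 0;0 0 0.4 0 0 0 0;0 0 0.2 0 0 0 0;0 0 0 0 0 0 0"

```text
time_s: 19.1
eef_pos: [0.5616, 0.153, 0.1045]
eef_rot: [0.0, 0.939, -0.344, -0.0]
wrist_force: [-0.6, -0.4, -0.9]
opening: 0.129
```

```bash
python3 st.py
```

```text
t 19.1 pos [0.5616 0.153  0.1045] yaw -0.7022 tilt [-0.0008 -0.0001] F [-0.57 -0.45 -0.86] T [ 0.041 -0.024  0.009] open 0.129 q [ 0.062  0.449  1.712 -0.     0.982  0.764]
turned 0.8238169590924093
```

Request:
move_arm:
  rows: "0 0 0.1 0 0 0 0;0 0 0.1 0 0 0 0;0 0 0 0 0 0 0"

```text
time_s: 19.4
eef_pos: [0.5621, 0.153, 0.1037]
eef_rot: [-0.0, 0.939, -0.344, 0.0]
wrist_force: [-2.7, 0.5, 4.0]
opening: 0.127
```

```bash
python3 st.py
```

```text
t 19.4 pos [0.5621 0.153  0.1037] yaw -0.7021 tilt [ 0.0002 -0.    ] F [-2.69  0.49  3.99] T [-0.095  0.387 -0.008] open 0.127 q [ 0.062  0.451  1.711 -0.     0.979  0.764]
turned 0.8238690691928788
```

Contact on the tray floor came at the expected height, with 4 N. Releasing.

Request:
move_arm:
  rows: "0 0 0 0 0 0 0.2;0 0 0 0 0 0 0.3;0 0 0 0 0 0 0.45;0 0 0 0 0 0 0.45;0 0 0 0 0 0 0.45;0 0 0 0 0 0 0.45"

```text
time_s: 20.0
eef_pos: [0.5619, 0.1529, 0.1029]
eef_rot: [0.0, 0.939, -0.344, -0.0]
wrist_force: [0.6, 0.1, 0.4]
opening: 0.451
```

```bash
python3 st.py;python3 -c "
from h import *
c=ctrl.camera('wrist')
cv2.imwrite('pics/w12.png',cv2.convertScaleAbs(cv2.resize(c['color'],(800,600),interpolation=cv2.INTER_CUBIC),alpha=1.3,beta=10))"
```

```text
t 20.0 pos [0.5619 0.1529 0.1029] yaw -0.7022 tilt [-0.0001 -0.    ] F [0.58 0.14 0.42] T [ 0.022 -0.019 -0.01 ] open 0.451 q [ 0.062  0.452  1.712 -0.     0.978  0.764]
turned 0.8237575908161717
```

View pics/w12.png

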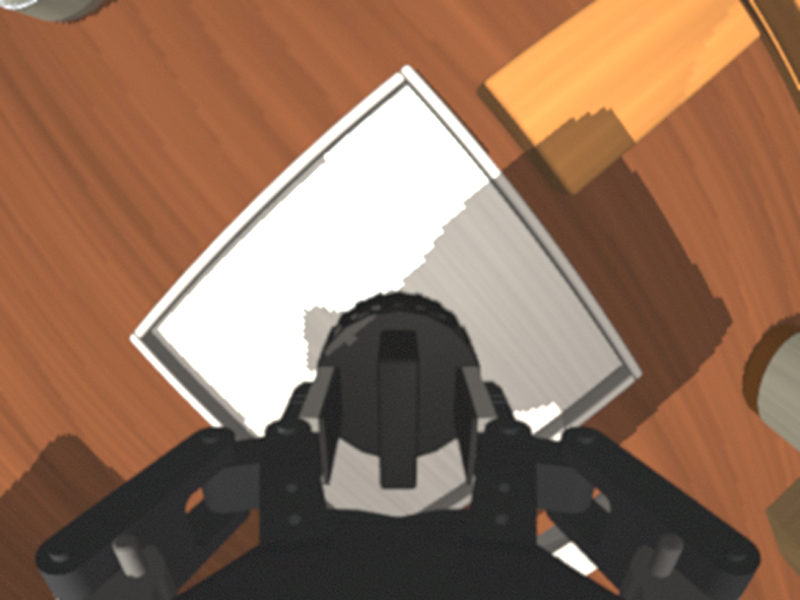

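Released, with clearance on both sides of the bar. Retreating straight up.

Request:
move_arm:
  rows: "0 0 -0.5 0 0 0 0.45;0 0 -1 0 0 0 0.45;0 0 -2 0 0 0 0.45;0 0 -3 0 0 0 0.45;0 0 -3 0 0 0 0.45;0 0 -3 0 0 0 0.45;0 0 -3 0 0 0 0.45;0 0 -3 0 0 0 0.45;0 0 -2 0 0 0 0.45;0 0 -1 0 0 0 0.45;0 0 0 0 0 0 0.45;0 0 0 0 0 0 0.45"

```text
time_s: 21.25
eef_pos: [0.5615, 0.1529, 0.3172]
eef_rot: [0.0, 0.939, -0.344, -0.001]
wrist_force: [-0.3, 0.7, 0.8]
opening: 0.451
```

```bash
python3 st.py;python3 -c "
from h import *
c=ctrl.camera('wrist')
cv2.imwrite('pics/w13.png',cv2.convertScaleAbs(cv2.resize(c['color'],(800,600),interpolation=cv2.INTER_CUBIC),alpha=1.3,beta=10))
c=ctrl.camera('side');cv2.imwrite('pics/s13.png',cv2.resize(c['color'],(800,600),interpolation=cv2.INTER_CUBIC))
c=ctrl.camera('top')
"
```

```text
t 21.25 pos [0.5615 0.1529 0.3172] yaw -0.7022 tilt [-0.0011 -0.0001] F [-0.25  0.72  0.8 ] T [ 0.069 -0.044  0.034] open 0.451 q [ 0.062  0.186  1.574 -0.     1.383  0.764]
turned 0.8237921966260396
```

View pics/w13.png

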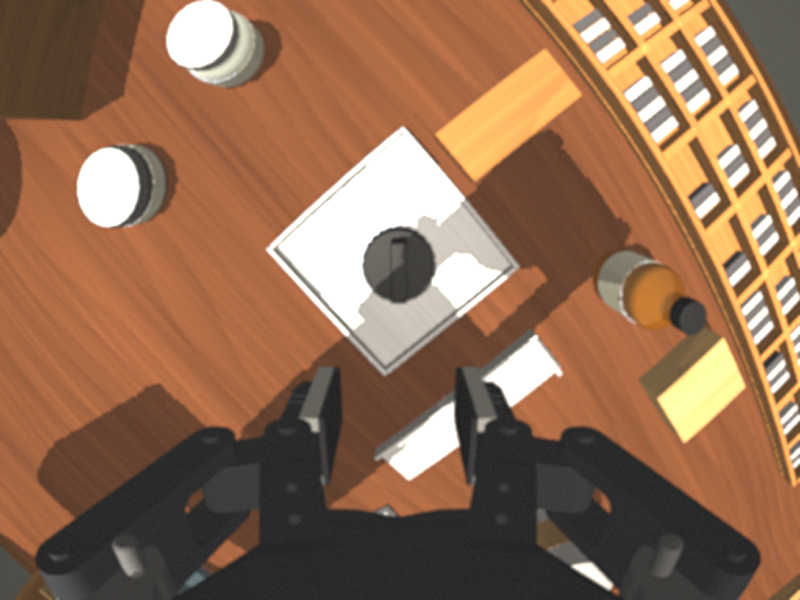

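View pics/s13.png

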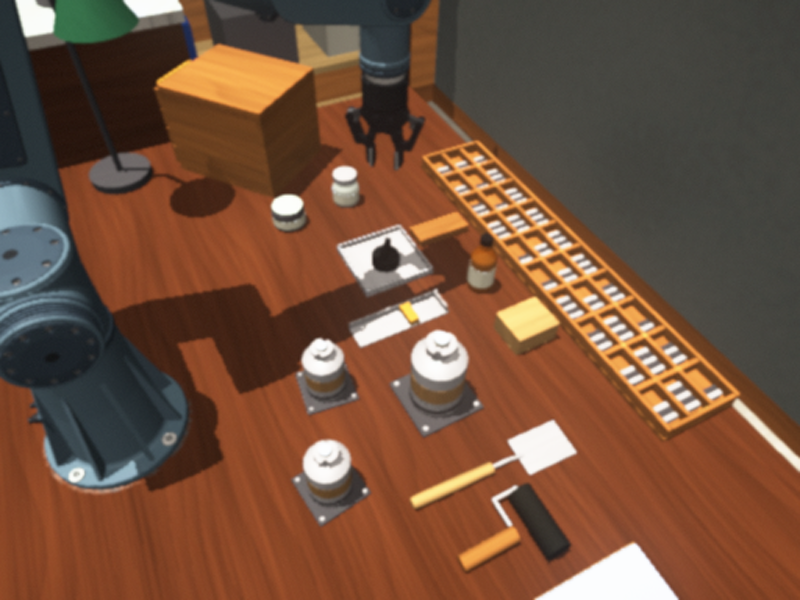

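The cap stands upright in the middle of the tray: wrist picture (398,265), side picture (386,257). The can is open and all the bystanders are at their starting pixels. Handing in.

```bash
python3 -c "
from bench import ctrl
print(ctrl.hand_in())"
```

```text
the job is handed in; nothing more can be done
None
```

I opened the large can and set its cap upright on its rim in the middle of the tray. I then let go and handed the job in at about 21 s; no verdict was reported.

- **Opening:** I gripped the bar, pressed about 6.8 mm and turned the cap anticlockwise. The moment passed 0.3 N·m at about 0.89 rad of tool turn and reached 0.36 before I stopped. I then eased back 0.08 rad and lifted.
- **Lifting:** The cap came off freely. Once it was free, the most downward load I read was about 2 N, and the cap itself weighs about 0.9 N.
- **Setting down:** The cap touched the tray floor at the expected height with about 4 N, and the fingers opened clear of the bar.
- **Last pictures:** The side and wrist cameras show the cap upright in the tray, the neck bare and the bystanders where they were. The gripper was about 20 cm above the cap. I compared the bystanders by eye and did not measure them.
- **Disagreement:** While pressing, the wrist force read 11 to 13 N where the spring figures gave about 14 N. The pictures showed no slip in the grip, so I went by the measured travel, and the cap turned freely at that depth.

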